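# Unlock the brew chamber, draw its piston and hold it tipped for greasing

## Task

The brew piston's seal needs fresh grease. Turn the orange bayonet collar anticlockwise to free it, lift it up off the piston's stem and lay it in the black tub without dropping it; then draw the white piston up out of its chamber, carry it over the tub, tip it well over onto its side (at least halfway from upright to lying) and keep holding it still there, a good 10 cm above the tub's rim, so that I can grease the seal. The job finishes with the piston held in the gripper, nothing else touching it; leave the tub and everything else on the bench where they are.

Things in the scene. Friction and masses are not known exactly. Their poses are not given: they have to be found in the camera images.
- chamber: Black plastic brew chamber on a round aluminium base (124 across, 10 high), fixed to the bench. Origin: centre of its underside, z up. Upright open cylinder, 74 outside, bore 61, inner floor 30 and rim 60 above the bench. Two black bayonet claws outside the rim at its own +x and -x. On its +y a short inlet stub, out to 50 from the axis, 26 high.
- chamber_mouth (a point): Centre of the chamber's rim, on its axis, 60 above the bench.
- chamber_claw (a point): Middle of the top of the chamber's +x claw, 48 from the axis, 74 above the bench; the other claw is opposite. Each claw takes up 40 to 56 from the axis, is 21 wide, hooks over a collar lug, and is closed at its clockwise end (seen from above), open at the anticlockwise end.
- piston: White brew piston, loose in the chamber, disc on its inner floor, stem up; 60 to 110 g. Origin: centre of the disc's underside; z along the stem to the head. Disc 55 across (red seal 58) from 0 to 17, stem 25 across to 41, round head 28 across from 41 to 55: seated, the head's top is 85 above the bench (25 over the rim). About 2 clearance all round in the bore, slides freely; too wide for the collar.
- collar: Orange bayonet collar, 50 g, a ring round the piston's stem lying on the chamber's rim. Origin: centre of its underside, z up. Flange 76 across, 6 thick; ribbed round hub to grip, 43 across, from 6 to 22 high; bore 33, free over the piston's head, which stands 3 above the hub. Two lugs 14 wide on its own +x and -x, out to 48 from the axis.
- collar_lug (a point): Outer end of the collar's +x lug, 48 from its axis. At the start both lugs are under the claws (collar and chamber x axes within 6 degrees), with 2.5 up-and-down play, so the collar cannot lift. Turned lightly anticlockwise, seen from above, by 40 to 70 degrees (27 at least) it is free to lift straight up.
- tub: Loose black open plastic tub, 280 g. Origin: centre of its underside, z up; 164 along x and 224 along y at the flared rim, 156 x 216 below it, 62 high, walls and floor 3 thick. A partition 40 high across it at y = -30 leaves a big bay and a small one.
- tub_bay (a point): Middle of the floor of the tub's big bay, 3 above the bench, 38 from the tub's origin along its +y. The bay is 148 along the tub's x and 134 along its y and is empty at the start.
- grease_tube: Bystander: white tube with a red cap, 42 x 122 x 28, lying near the front edge. Origin: centre of its underside.
- screwdriver: Bystander: screwdriver with red and black handle, 28 x 198 x 28, lying at the left edge. Origin: centre of its underside.
- tape_roll: Bystander: roll of cream tape lying flat, 104 across, 25 high, at the back. Origin: centre of its underside.
- group_part: Bystander: black brew group half with two side plates, 76 x 100 x 70, at the back. Origin: centre of its underside.
- tablet_jar: Bystander: white jar with blue lid, 65 across, 96 high, at the back. Origin: centre of its underside.
- brush: Bystander: flat brush with wooden handle, 42 x 179 x 12, at the front edge. Origin: centre of its underside.
- pen: Bystander: white and red pen, 11 x 145 x 9, at the front edge. Origin: centre of its underside.
Things that resemble listed ones, but are neither listed nor needed, are in the scene too. Several things have the shape of the collar; the one meant has the colours described above.

How it is judged:
By the outcome, as a careful person would: the job done as asked, in the order asked, and still so for the second after the job is handed in, while the arm keeps its last pose, push and grip.
It also fails if it takes over 58 s, if anything falls off the work surface, if the arm or the gripper's body presses on something with over 40 N, if the wrist force passes 120 N, or if a joint passes its speed limit or range.

## Robot

A 6-joint arm with a two-finger parallel gripper is mounted at the origin on a cart in front of the work surface, level with it; the furniture and walls round the work are solid. World frame = base frame: x ahead of the robot, y to its left, z up, the work surface at z = 0. Lengths are in m, angles in rad, forces in N, time in s.
With the tool pointing down it reaches from about 0.25 to 0.725 m from the base axis. Payload 9.7 kg.
Tool frame: the origin (TCP) lies on the centre line of the jaws, within the pads' length; the fingertips stand 8 mm ahead of it and the grasp point (between the pads) lies 11 mm behind it; z points along the fingers, y is the line along which they close (so a half turn about z gives the same grasp; the last joint's range is limited). The gripper opens to 85 mm and grips with 20 to 120 N. Pads are 22 mm wide; open, the fingers measure 114 mm over their backs; the gripper's body (76 mm by 85 mm) begins 54 mm behind the grasp point. The pads swing forward as they close: fully open they stand 13 mm farther back than shut.
Start: joints at [1.191, 0.087, 0.176, 1.66, 0, 1.571], TCP at [0.204, 0.511, 0.218] pointing down, gripper open.
Joint ranges: [-3.13, 3.13], [-0.85, 1.81], [-1.15, 1.24], [-2.2, 2.28], [-1.44, 1.52], [-3.14, 3.14]. Speed limits (rad/s): [2.22, 2.22, 2.57, 3.14, 3.14, 3.14].

## Interface

Orientations are given as a rotation vector (axis times angle).
In Python, from bench import robot gives the robot as it stands. The module is installed in compiled form; this text tells all that it offers.
- The arm moves only by the tool send_rows, never from a script. Its argument "motion" is a list of rows, each a list of 2 entries, a list of its own where there are three numbers: the shift along the tool's x, y, z each as a share of 0.025 m, from -1 to 1, then the turn, a rotation vector about the tool's x, y, z each as a share of 0.5 rad, from -1 to 1. A call has 1 to 5 rows; each row shifts and turns the commanded pose from where the row before left it, along the tool's axes as they then stand; what a row does not reach is not made up. A row lasts 1/8 s, in which the tool goes at most 62.5 mm and 10.7 degrees, less where a joint would pass 70% of its speed; a pose out of reach is approached as far as the arm can. A call with a number of a shift or a turn outside -1 to 1 is refused whole. A call with a gripper value outside its range is refused whole. "fingers" is the gripper's target within -1 to 1 (shut at 1, half-way at 0, fully open at -1), set as the call begins (left out, the last holds). The fingers move at their own pace and stop on an object; "newtons" is the grip in N (left out, the last holds). Time passes only in rows, so rows that do not move let the fingers close. It gives the time, the measured TCP pose, the force, the opening and the grip force at its end, in the units of the state.
- robot.observe(): the state, without advancing time (a new reading comes with each control period).
- robot.get_image(name): name is "scene" or "side" or "wrist"; returns a dict with "image" (480x640x3 uint8, blue, green, red), "depth" (480x640 float32, m along the optical axis (not along the pixel's ray), 0 where there is no reading), "fx", "fy", "cx", "cy" (pixels), "world_to_cam" (4x4, takes a point from world to camera coordinates). Camera axes: x right, y down, z forward; pixel columns grow to the right and rows downward; lengths in m; the calibration is good to about 2 mm. A picture is of the moment at which its call begins.
- robot.sign_off(): hands the job in; it is judged then, once.
Trained networks look in the newest picture that a camera, given by its name, has taken for a name from the list of things; names that differ only in an ending like _2 or _b are one class to them, and where a whole thing is asked for, a point or a joint stands for the part that bears it (a point fixed in the world has none). Each returns a list of dicts, best first, with "p" (0 to 1); they miss things now and then, are a little off and sometimes report something else, mostly with a low value. They report only what shows in the picture. A call takes as long as a camera call. They do not tell look-alikes from the thing itself.
- robot.silhouettes(thing, camera): "region" (480x640 bool, what is visible of it) and "box" ([left, top, width, height] in pixels, round what is visible of it).
The state is a dict: "t": time; "joints": joint angles; "joint_vel": joint speeds; "joint_torque": joint torques, N m; "position": TCP position; "ee_rot": TCP orientation; "ft_force": force on the tool from outside, world axes, zero at the start; "ft_torque": the same for the moment, N m; "opening": opening from 0.0 (shut) to 1.0 (fully open); "grasp_force": force on a finger pad.
Only numpy, scipy, OpenCV 4.12 (cv2) and the standard library are available. Lean on these libraries where they do the work, as an engineer would, in place of code of your own. Each camera call takes 0.05 s, during which the arm holds its last target. There are 200 camera calls.

## Working session

There is one attempt and no reset: what is moved stays moved. The work goes in short steps, Python scripts to look and compute and a tool call to move; the robot and the scene stay as the last step left them, time stands still between calls to the robot, and variables do not carry over. Pictures are saved under pics/ and viewed, at most 10 in all, crops included, and the job is handed in when it is done.

Besides the shell and the picture viewer there is one more tool, called as a command line: name --argument value ..., lists and objects as JSON in quotes. send_rows: Moves the arm, as the interface text tells. Its arguments: {"type":"object","properties":{"motion":{"type":"array"},"fingers":{"type":"number"},"newtons":{"type":"number"}},"required":["motion"]}

```bash
mkdir -p pics
cat > h.py <<'E'
import numpy as np, cv2
from bench import robot
from scipy.spatial.transform import Rotation as R
def pts(d):
    z=d["depth"]; v,u=np.mgrid[0:480,0:640]
    c=np.stack([(u-d["cx"])/d["fx"]*z,(v-d["cy"])/d["fy"]*z,z],-1)
    T=np.linalg.inv(d["world_to_cam"]); return c@T[:3,:3].T+T[:3,3]
def px(d,p):
    q=d["world_to_cam"]@np.r_[p,1]; return d["fx"]*q[0]/q[2]+d["cx"],d["fy"]*q[1]/q[2]+d["cy"]
E
python3 - <<'E'
from h import *
d=robot.get_image("scene"); cv2.imwrite("pics/s1.png",d["image"]); P=pts(d)
for n in ["collar","chamber","piston","tub"]:
    for s in robot.silhouettes(n,"scene"):
        m=s["region"]&(d["depth"]>0); print(n,round(s["p"],2),s["box"],np.median(P[m],0).round(3),np.median(d["image"][m],0), P[m].min(0).round(3),P[m].max(0).round(3))
d2=robot.get_image("side"); cv2.imwrite("pics/s2.png",d2["image"])
o=robot.observe(); print(o["t"],o["position"],R.from_rotvec(o["ee_rot"]).as_matrix().round(3),o["joints"])
E
```

```text
collar 0.92 [373.6, 306.8, 53.8, 31.3] [ 0.495 -0.187  0.066] [ 48. 109. 221.] [ 0.463 -0.213  0.056] [ 0.551 -0.138  0.083]
collar 0.65 [475.7, 321.0, 15.2, 23.2] [ 0.654 -0.247  0.006] [119.  126.  136.5] [ 0.632 -0.266 -0.001] [ 0.692 -0.228  0.023]
chamber 0.95 [360.9, 310.5, 74.0, 64.7] [ 0.481 -0.2    0.016] [49. 62. 83.] [ 0.447 -0.237 -0.002] [ 0.567 -0.086  0.075]
piston 0.67 [373.5, 306.4, 50.9, 33.1] [ 0.496 -0.188  0.066] [ 49. 110. 222.] [ 0.463 -0.213 -0.001] [ 0.618 -0.111  0.085]
piston 0.54 [390.2, 304.6, 21.6, 15.5] [ 0.507 -0.177  0.084] [208. 231. 243.] [ 0.496 -0.189  0.077] [ 0.523 -0.162  0.087]
tub 0.74 [238.0, 216.5, 114.0, 82.6] [0.544 0.146 0.03 ] [34. 42. 51.] [ 0.437  0.035 -0.001] [0.64  0.282 0.065]
tub 0.59 [362.0, 308.9, 74.8, 70.5] [ 0.481 -0.2    0.016] [49. 65. 89.] [ 0.447 -0.237 -0.002] [ 0.596 -0.116  0.075]
tub 0.36 [154.8, 245.1, 52.6, 32.1] [0.357 0.322 0.015] [216. 233. 243.] [ 0.302  0.299 -0.001] [0.426 0.363 0.031]
0.3 [0.20386775 0.5107164  0.21804503] [[-0.929  0.371 -0.   ]
 [ 0.371  0.929 -0.   ]
 [ 0.    -0.    -1.   ]] [1.19099428e+00 8.71013946e-02 1.75649950e-01 1.65983560e+00
 5.18693630e-06 1.57079178e+00]
```

View pics/s1.png

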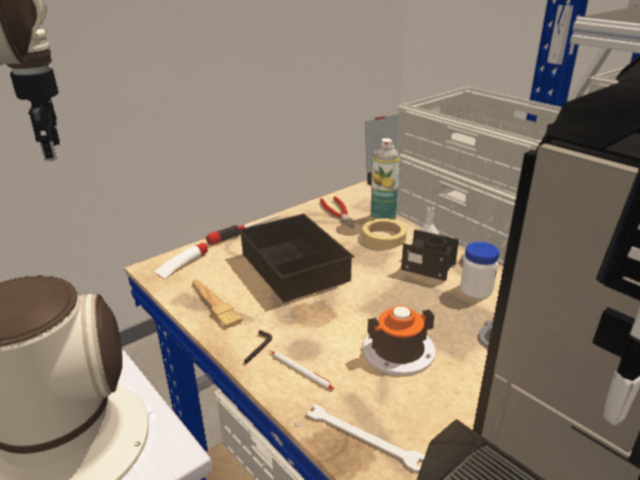

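View pics/s2.png

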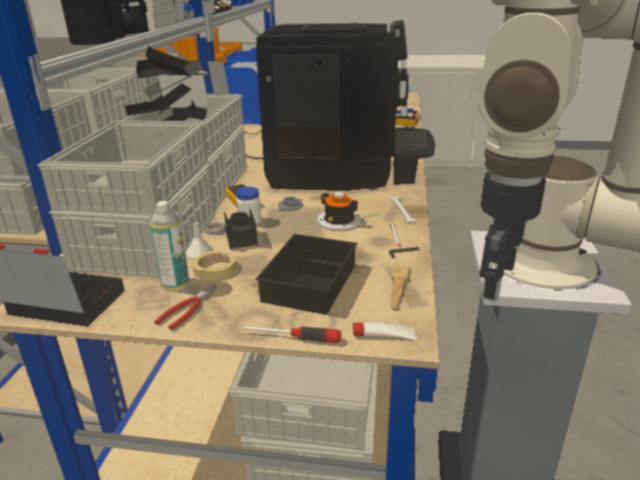

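Candidates for the collar are the orange ring on the chamber, scene (400,320), and a grey ring, scene (488,333). The orange one fits because it is orange, has a white piston head in it and lies on the chamber. I'll confirm that in an enlarged crop and get the poses at the same time.

Run:
```python
from h import *
for cam in ["scene","side"]:
    d=robot.get_image(cam); P=pts(d); im=d["image"].astype(int); Z=P[...,2]
    near=np.hypot(P[...,0]-.505,P[...,1]+.178)<.07
    def rep(n,m):
        q=P[m]; (c,r)=cv2.minEnclosingCircle(q[:,:2].astype(np.float32)); print(cam,n,len(q),np.round(c,4),round(r,4),"medz",np.median(q[:,2]).round(4))
    rep("head",near&(Z>.080)&(im.min(-1)>150))
    org=(im[...,2]>150)&(im[...,0]<100)
    rep("orange",near&org)
    m=near&(Z>.068)&(Z<.078)&(im.max(-1)<90); q=P[m][:,:2]; 
    for s in (q[:,0]<.505, q[:,0]>=.505):
        if s.any(): print("claw",s.sum(),q[s].mean(0).round(4))
    t=(abs(P[...,0]-.54)<.16)&(abs(P[...,1]-.15)<.16)&(im.max(-1)<110)
    a=t&(Z>.057)&(Z<.068); r=cv2.minAreaRect(P[a][:,:2].astype(np.float32)); print("tub",r,cv2.boxPoints(r).round(3).tolist())
    b=t&(Z>.036)&(Z<.043); 
    np.save(cam+"_b.npy",P[b])
    far=(P[...,1]<-.24)&(P[...,2]>.1)&(P[...,0]>.1)&(P[...,0]<.9)&(P[...,1]>-.9)&(d["depth"]>0); print("machine", P[far].min(0), P[far].max(0), np.percentile(P[far],[2,98],axis=0))
    if cam=="scene":
        c=[cv2.resize(d["image"][290:390,345:505],(640,400),interpolation=cv2.INTER_CUBIC)]
    else: c.append(cv2.resize(d["image"][170:330,230:390],(400,400),interpolation=cv2.INTER_CUBIC))
cv2.imwrite("pics/c1.png",cv2.resize(np.hstack(c),(800,308)))
```

```text
scene head 137 [ 0.5097 -0.1745] 0.0148 medz 0.0848
scene orange 1000 [ 0.4937 -0.1738] 0.058 medz 0.0662
claw 56 [ 0.4639 -0.155 ]
claw 61 [ 0.5494 -0.1994]
tub ((0.5382471680641174, 0.15785105526447296), (0.22602570056915283, 0.16279612481594086), 78.9805908203125) [[0.43700000643730164, 0.06199999898672104], [0.597000002861023, 0.03099999949336052], [0.6399999856948853, 0.2529999911785126], [0.47999998927116394, 0.2840000092983246]]
machine [ 0.26184635 -0.59445966  0.1148276 ] [ 0.70228624 -0.3618008   0.48181415] [[ 0.30925467 -0.56697369  0.12365896]
 [ 0.54287151 -0.39658971  0.4723816 ]]
side head 22 [ 0.5092 -0.1725] 0.0135 medz 0.0854
side orange 232 [ 0.4954 -0.1773] 0.0582 medz 0.0673
claw 14 [ 0.4667 -0.1435]
claw 11 [ 0.5514 -0.1876]
tub ((0.5377735495567322, 0.1617923378944397), (0.22705458104610443, 0.1628086268901825), 79.11956787109375) [[0.4359999895095825, 0.06599999964237213], [0.5960000157356262, 0.03500000014901161], [0.6389999985694885, 0.257999986410141], [0.4790000021457672, 0.289000004529953]]
machine [ 0.23908267 -0.73148592  0.10000189] [ 0.89997721 -0.24042379  0.48623204] [[ 0.29352636 -0.63433081  0.10923593]
 [ 0.89148266 -0.31258099  0.47792744]]
```

View pics/c1.png

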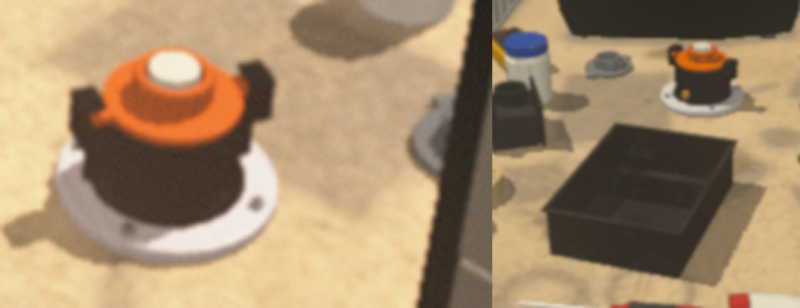

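The crop shows the orange collar with white head in the chamber's claws, at crop (170,90), so it's the right one. The grey ring at (430,140) is a look-alike. Moving above it now.

send_rows --motion '[[[-0.98, -0.96, 0], [0, 0, 0]], [[-0.98, -0.96, 0], [0, 0, 0]], [[-0.98, -0.96, 0], [0, 0, 0]], [[-0.98, -0.96, 0], [0, 0, 0]], [[-0.98, -0.96, 0], [0, 0, 0]]]' --fingers -1

```text
t: 1.02
position: [0.2735, 0.3529, 0.2184]
ee_rot: [0.593, 3.085, 0.0]
ft_force: [-0.1, 0.7, 0.1]
opening: 1.002
grasp_force: 0.0
```

send_rows --motion '[[[-0.98, -0.96, 0], [0, 0, 0]], [[-0.98, -0.96, 0], [0, 0, 0]], [[-0.98, -0.96, 0], [0, 0, 0]], [[-0.98, -0.96, 0], [0, 0, 0]], [[-0.98, -0.96, 0], [0, 0, 0]]]'

```text
t: 1.65
position: [0.3428, 0.196, 0.2184]
ee_rot: [0.593, 3.085, 0.001]
ft_force: [-0.1, 0.2, -0.6]
opening: 1.002
grasp_force: 0.0
```

send_rows --motion '[[[-0.98, -0.96, 0], [0, 0, 0]], [[-0.98, -0.96, 0], [0, 0, 0]], [[-0.98, -0.96, 0], [0, 0, 0]], [[-0.98, -0.96, 0], [0, 0, 0]], [[-0.98, -0.96, 0], [0, 0, 0]]]'

```text
t: 2.28
position: [0.4121, 0.0391, 0.2184]
ee_rot: [0.593, 3.085, 0.0]
ft_force: [0.3, 0.8, 0.0]
opening: 1.003
grasp_force: 0.0
```

send_rows --motion '[[[-0.98, -0.96, 0], [0, 0, 0]], [[-0.98, -0.96, 0], [0, 0, 0]], [[-0.98, -0.96, 0], [0, 0, 0]], [[-0.98, -0.96, 0], [0, 0, 0]], [[-0.98, -0.96, 0], [0, 0, 0]]]'

```text
t: 2.9
position: [0.4814, -0.1178, 0.2183]
ee_rot: [0.593, 3.085, 0.0]
ft_force: [1.0, 0.6, -0.2]
opening: 0.998
grasp_force: 0.0
```

send_rows --motion '[[[-0.9, -0.9, 0], [0, 0, 0.2]], [[-0.5, -0.5, 0], [0, 0, 0]], [[0, 0, 0], [0, 0, 0]]]'

```text
t: 3.28
position: [0.4988, -0.1633, 0.218]
ee_rot: [-0.745, -3.051, -0.0]
ft_force: [-0.4, 0.0, 0.6]
opening: 1.002
grasp_force: 0.0
```

```bash
cat >> h.py <<'E'
def delta(target,yaw_deg=None):
    o=robot.observe(); M=R.from_rotvec(o["ee_rot"]).as_matrix(); y=np.degrees(np.arctan2(M[1,1],M[0,1]))
    print("t",round(o["t"],2),"pos",np.round(o["position"],4),"yaw_y",y.round(2),"j",np.round(o["joints"],3),"F",np.round(o["ft_force"],1),"op",round(o["opening"],3),"g",round(o["grasp_force"],1))
    print("tool z",M[:,2].round(3),"shares to target",(M.T@(np.array(target)-o["position"])/.025).round(2), None if yaw_deg is None else (-(np.radians(yaw_deg-y))/.5).round(3))
E
python3 - <<'E'
from h import *
d=robot.get_image("wrist"); P=pts(d); im=d["image"].astype(int); Z=P[...,2]; cv2.imwrite("pics/w1.png",d["image"])
near=(np.hypot(P[...,0]-.508,P[...,1]+.176)<.07)&(d["depth"]>0)
print(near.sum())
def rep(n,m):
    q=P[m]
    if len(q)<5: print(n,len(q)); return
    (c,r)=cv2.minEnclosingCircle(q[:,:2].astype(np.float32)); print(n,len(q),np.round(c,4),round(r,4),"medz",np.median(q[:,2]).round(4))
rep("head",near&(Z>.080)&(im.min(-1)>130)&(np.hypot(P[...,0]-.508,P[...,1]+.176)<.025))
org=(im[...,2]>130)&(im[...,0]<110)&near
rep("hub",org&(Z>.078)); rep("flange",org)
m=near&(Z>.068)&(Z<.078)&(im.max(-1)<90); q=P[m][:,:2]
for s in (q[:,0]<.508, q[:,0]>=.508): print("claw",s.sum(),q[s].mean(0).round(4) if s.any() else 0)
lug=org&(np.hypot(P[...,0]-.508,P[...,1]+.176)>.041)
print("lug",[P[lug&s].mean(0).round(4) for s in (P[...,0]<.508,P[...,0]>.508)])
for c in("scene","side"):
    b=np.load(c+"_b.npy"); u=np.array([.19,.98]); s=(b[:,:2]-[.538,.160])@u; w=(b[:,:2]-[.538,.160])@np.array([.98,-.19]); k=abs(w)<.06
    print(c,np.histogram(s[k],bins=np.arange(-.12,.13,.02)))
delta([.508,-.176,.2],62.5)
E
```

```text
63819
head 963 [ 0.5087 -0.1753] 0.0138 medz 0.0855
hub 932 [ 0.4965 -0.1838] 0.0369 medz 0.0823
flange 6092 [ 0.5081 -0.176 ] 0.07 medz 0.0663
claw 682 [ 0.4702 -0.1565]
claw 477 [ 0.5472 -0.1942]
lug [array([ 0.4768, -0.187 ,  0.0006]), array([ 0.54  , -0.1657,  0.0022])]
scene (array([162,   0,   0,   0, 105,   0,   0,   0,   0,   0,   1, 123]), array([-1.20000000e-01, -1.00000000e-01, -8.00000000e-02, -6.00000000e-02,
       -4.00000000e-02, -2.00000000e-02,  2.77555756e-17,  2.00000000e-02,
        4.00000000e-02,  6.00000000e-02,  8.00000000e-02,  1.00000000e-01,
        1.20000000e-01]))
side (array([125,   3,   0,   0, 103,   0,   0,   0,   0,   0,   0, 140]), array([-1.20000000e-01, -1.00000000e-01, -8.00000000e-02, -6.00000000e-02,
       -4.00000000e-02, -2.00000000e-02,  2.77555756e-17,  2.00000000e-02,
        4.00000000e-02,  6.00000000e-02,  8.00000000e-02,  1.00000000e-01,
        1.20000000e-01]))
t 3.33 pos [ 0.4987 -0.1626  0.2182] yaw_y 62.57 j [-0.315  0.026  0.112  1.657  0.     0.163] F [-0.4 -0.4 -0.2] op 1.002 g 0.0
tool z [-0.  0. -1.] shares to target [-0.58 -0.3   0.73] 0.003
```

View pics/w1.png

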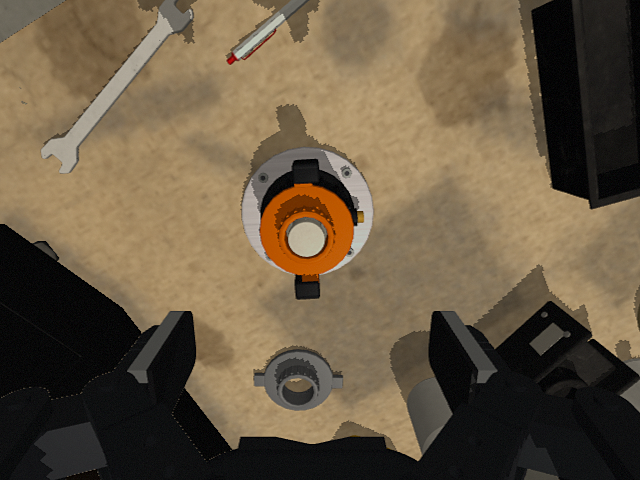

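send_rows --motion '[[[-0.59, -0.26, 0.9], [0, 0, -0.05]], [[0, 0, 1], [0, 0, 0]], [[0, 0, 1], [0, 0, 0]], [[0, 0, 1], [0, 0, 0]], [[0, 0, 0.8], [0, 0, 0]]]'

```text
t: 3.95
position: [0.5085, -0.174, 0.1001]
ee_rot: [-0.704, -3.061, -0.0]
ft_force: [-0.2, 0.2, 0.3]
opening: 1.0
grasp_force: 0.0
```

send_rows --motion '[[[0, 0, 0], [0, 0, 0]], [[0, 0, 0], [0, 0, 0]]]'

```text
t: 4.2
position: [0.5093, -0.1749, 0.102]
ee_rot: [0.706, 3.06, -0.0]
ft_force: [1.0, -0.5, -0.2]
opening: 1.0
grasp_force: 0.0
```

Run:
```python
from h import *
d=robot.get_image("wrist"); P=pts(d); o=robot.observe(); M=R.from_rotvec(o["ee_rot"]).as_matrix()
T=(P-o["position"])@M; im=d["image"].astype(int); near=d["depth"]>0
f=near&(abs(T[...,0])<.02)&(abs(T[...,1])>.03)&(abs(T[...,1])<.07)&(T[...,2]<.015)
print("finger tip z in tool",np.percentile(T[f][:,2],[50,90,99]) if f.any() else None)
h=near&(abs(T[...,2]-(o["position"][2]-.085))<.003)&(np.hypot(T[...,0],T[...,1])<.03)&(im.min(-1)>120)
print("head",h.sum(),np.median(T[h],0) if h.any() else 0, cv2.minEnclosingCircle(T[h][:,:2].astype(np.float32)) if h.any() else 0)
delta([.5087,-.1752,.080],63.9)
```

```text
finger tip z in tool [-0.07924227 -0.04643997 -0.03046773]
head 2453 [ 0.00094297 -0.00051666  0.01669198] ((0.0005327030085027218, -0.0004791063256561756), 0.01400037296116352)
t 4.25 pos [ 0.5094 -0.1751  0.1022] yaw_y 63.99 j [-0.331  0.045 -0.092  1.432  0.     0.123] F [ 0.1 -0.1  0.4] op 1.001 g 0.0
tool z [ 0.002 -0.    -1.   ] shares to target [ 0.03 -0.02  0.89] 0.003
```

send_rows --motion '[[[0, 0, 0.45], [0, 0, 0]], [[0, 0, 0.45], [0, 0, 0]], [[0, 0, 0], [0, 0, 0]]]' --newtons 25

```text
t: 4.62
position: [0.5082, -0.1751, 0.0769]
ee_rot: [-0.708, -3.059, -0.0]
ft_force: [0.2, -0.6, -0.4]
opening: 1.001
grasp_force: 0.0
```

send_rows --motion '[[[0, 0, 0], [0, 0, 0]], [[0, 0, 0], [0, 0, 0]], [[0, 0, 0], [0, 0, 0]], [[0, 0, 0], [0, 0, 0]]]' --fingers 1

```text
t: 5.12
position: [0.5091, -0.1754, 0.0785]
ee_rot: [0.708, 3.06, -0.0]
ft_force: [-0.7, -0.1, -0.0]
opening: 0.142
grasp_force: 0.0
```

send_rows --motion '[[[0, 0, 0], [0, 0, 0]], [[0, 0, 0], [0, 0, 0]], [[0, 0, 0], [0, 0, 0]], [[0, 0, 0], [0, 0, 0]]]'

```text
t: 5.62
position: [0.509, -0.1754, 0.0783]
ee_rot: [0.708, 3.061, -0.0]
ft_force: [-0.1, 0.1, -0.3]
opening: 0.001
grasp_force: 0.0
```

Run:
```python
from h import *
d=robot.get_image("side"); u,v=px(d,[.509,-.175,.085]); u,v=int(u),int(v)
a=cv2.resize(d["image"][v-60:v+40,u-50:u+50],(400,400),interpolation=cv2.INTER_CUBIC)
w=robot.get_image("wrist"); b=cv2.resize(w["image"],(400,300)); b=cv2.copyMakeBorder(b,0,100,0,0,cv2.BORDER_CONSTANT)
cv2.imwrite("pics/c2.png",np.hstack([a,b])); o=robot.observe(); print(o["opening"],o["joints"])
```

```text
0.0039296626080974765 [-3.31705292e-01  5.15283717e-02 -1.31540726e-01  1.38773492e+00
 -1.05541882e-05  1.23087036e-01]
```

View pics/c2.png

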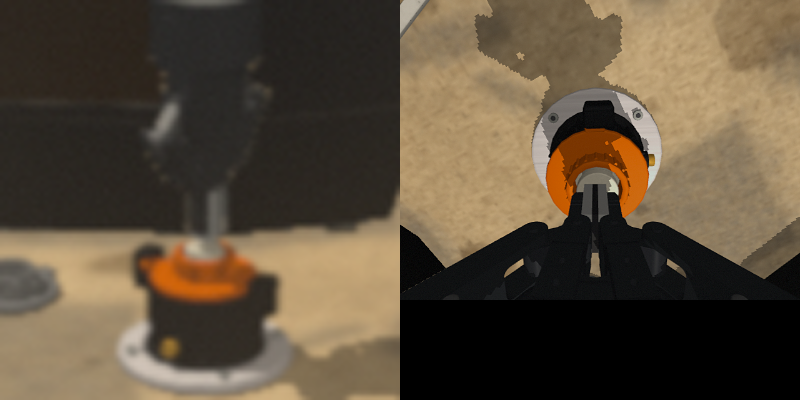

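The fingers have shut above the head: side crop shows grey tips at (205,235) standing on top of it. I'll measure where the tips really are.

Run:
```python
from h import *
o=robot.observe(); M=R.from_rotvec(o["ee_rot"]).as_matrix(); print(o["position"],o["ft_force"],o["joint_torque"])
for c in ("side","scene","wrist"):
    d=robot.get_image(c); P=pts(d); im=d["image"].astype(int)
    r=np.hypot(P[...,0]-.509,P[...,1]+.175)
    m=(d["depth"]>0)&(r<.03)&(P[...,2]>.075)&(P[...,2]<.16)
    for lo in np.arange(.075,.13,.005):
        k=m&(P[...,2]>=lo)&(P[...,2]<lo+.005)
        if k.any(): print(c,round(lo,3),k.sum(),np.median(im[k],0),P[k].mean(0).round(3))
```

```text
[ 0.50899005 -0.17531545  0.07829253] [-0.16619177 -0.10752932 -0.22974605] [-3.74996569e-03 -5.00521803e+01  4.67710376e+01  1.50423184e-03
 -5.27008888e-04  1.16828478e-06]
side 0.075 29 [ 30.  83. 156.] [ 0.508 -0.159  0.078]
side 0.08 56 [ 79. 112. 166.] [ 0.509 -0.167  0.083]
side 0.085 18 [117.  134.5 144. ] [ 0.509 -0.171  0.086]
side 0.09 7 [ 94. 103. 108.] [ 0.512 -0.169  0.094]
side 0.095 12 [82.5 92.  95. ] [ 0.505 -0.169  0.098]
side 0.1 15 [54. 62. 69.] [ 0.509 -0.165  0.103]
side 0.105 15 [50. 57. 62.] [ 0.509 -0.164  0.108]
side 0.11 17 [54. 59. 62.] [ 0.508 -0.164  0.112]
side 0.115 18 [52.5 57.5 59.5] [ 0.508 -0.166  0.117]
side 0.12 18 [49.  55.5 58.5] [ 0.508 -0.165  0.122]
side 0.125 15 [46. 53. 57.] [ 0.509 -0.166  0.127]
side 0.13 12 [43.5 48.  51. ] [ 0.502 -0.165  0.133]
scene 0.075 95 [ 43.  83. 170.] [ 0.501 -0.183  0.078]
scene 0.08 208 [ 86.  133.5 186. ] [ 0.505 -0.179  0.082]
scene 0.085 31 [143. 163. 180.] [ 0.507 -0.178  0.086]
scene 0.09 16 [107.  125.  146.5] [ 0.506 -0.181  0.093]
scene 0.095 22 [101.  115.5 133.5] [ 0.501 -0.178  0.098]
scene 0.1 4
[... 291 characters left out ...]
174  0.127]
scene 0.13 12 [63.5 73.  85. ] [ 0.498 -0.175  0.133]
wrist 0.075 626 [ 1. 43. 96.] [ 0.497 -0.169  0.078]
wrist 0.08 2818 [  0.  82. 125.] [ 0.501 -0.171  0.082]
wrist 0.085 930 [103. 117. 124.] [ 0.502 -0.171  0.086]
wrist 0.09 1 [61. 61. 63.] [ 0.5   -0.169  0.095]
wrist 0.095 215 [65. 68. 68.] [ 0.499 -0.172  0.098]
wrist 0.1 458 [20. 20. 19.] [ 0.5   -0.173  0.103]
wrist 0.105 502 [22. 21. 21.] [ 0.5   -0.173  0.108]
wrist 0.11 561 [21. 21. 20.] [ 0.5   -0.173  0.112]
wrist 0.115 640 [20. 19. 18.] [ 0.5   -0.173  0.118]
wrist 0.12 563 [24. 43. 45.] [ 0.499 -0.173  0.122]
wrist 0.125 1002 [39. 40. 41.] [ 0.504 -0.175  0.129]
wrist 0.13 627 [18. 17. 16.] [ 0.5   -0.173  0.133]
```

The tips, shut, stand at z≈0.095, which is 17 mm behind the reported TCP rather than 8 mm ahead of it. I'll work from that measured offset: reopen, go lower and grip the hub.

send_rows --motion '[[[0, 0, 0], [0, 0, 0]], [[0, 0, 0], [0, 0, 0]], [[0, 0, 0], [0, 0, 0]], [[0, 0, 0], [0, 0, 0]], [[0, 0, 0], [0, 0, 0]]]' --fingers -1

```text
t: 6.5
position: [0.509, -0.1753, 0.0783]
ee_rot: [0.708, 3.061, 0.0]
ft_force: [-0.2, 0.1, 0.1]
opening: 1.002
grasp_force: 0.0
```

send_rows --motion '[[[0, 0, 0], [0, 0, 0]], [[0, 0, 0.4], [0, 0, 0]], [[0, 0, 0.4], [0, 0, 0]], [[0, 0, 0.4], [0, 0, 0]], [[0, 0, 0], [0, 0, 0]]]'

```text
t: 7.12
position: [0.5083, -0.1751, 0.047]
ee_rot: [-0.708, -3.059, -0.0]
ft_force: [-0.6, -0.2, -0.4]
opening: 1.0
grasp_force: 0.0
```

send_rows --motion '[[[0, 0, 0], [0, 0, 0]], [[0, 0, 0], [0, 0, 0]], [[0, 0, 0], [0, 0, 0]], [[0, 0, 0], [0, 0, 0]], [[0, 0, 0], [0, 0, 0]]]' --fingers 1 --newtons 30

```text
t: 7.75
position: [0.5108, -0.1754, 0.0512]
ee_rot: [0.706, 3.056, 0.001]
ft_force: [-0.8, 3.1, 14.6]
opening: 0.497
grasp_force: 34.7
```

Run:
```python
from h import *
delta([.5087,-.1752,.048],63.9)
o=robot.observe()
d=robot.get_image("wrist"); P=pts(d); T=(P-o["position"])@R.from_rotvec(o["ee_rot"]).as_matrix(); im=d["image"].astype(int)
m=(d["depth"]>0)&(abs(T[...,0])<.013)&(abs(T[...,1])>.022)&(abs(T[...,1])<.036)&(im.max(-1)-im.min(-1)<40)&(P[...,2]>.066)
print("tip z",np.percentile(P[m][:,2],[0,1,5,20,50]))
```

```text
t 7.75 pos [ 0.5108 -0.1754  0.0512] yaw_y 63.97 j [-3.310e-01  5.900e-02 -1.760e-01  1.331e+00  1.000e-03  1.230e-01] F [-0.8  3.1 14.6] op 0.497 g 34.7
tool z [ 0.005 -0.001 -1.   ] shares to target [ 0.08 -0.03  0.13] 0.002
tip z [0.06635993 0.07234306 0.07743516 0.08850263 0.10467981]
```

send_rows --motion '[[[0, 0, -0.05], [0, 0, 0]], [[0, 0, -0.05], [0, 0, 0]], [[0, 0, 0], [0, 0, 0]]]'

```text
t: 8.18
position: [0.5092, -0.1754, 0.0513]
ee_rot: [0.708, 3.06, -0.0]
ft_force: [0.1, 0.6, 7.0]
opening: 0.495
grasp_force: 34.1
```

send_rows --motion '[[[0, 0, 0], [0, 0, -0.2]], [[0, 0, 0], [0, 0, -0.2]], [[0, 0, 0], [0, 0, -0.2]]]'

```text
t: 8.55
position: [0.5092, -0.1755, 0.0513]
ee_rot: [0.238, 3.132, -0.0]
ft_force: [-0.0, 0.8, 7.2]
opening: 0.495
grasp_force: 34.0
```

Run:
```python
from h import *
delta([.5087,-.1752,.050],118)
o=robot.observe(); print(o["ft_torque"])
```

```text
t 8.55 pos [ 0.5092 -0.1755  0.0513] yaw_y 81.3 j [-0.332  0.06  -0.175  1.335 -0.    -0.18 ] F [-0.   0.8  7.2] op 0.495 g 34.0
tool z [ 0.001 -0.    -1.   ] shares to target [0.02 0.01 0.05] -1.281
[ 0.00420055 -0.05197216 -0.09817054]
```

send_rows --motion '[[[0, 0, -0.02], [0, 0, -0.2]], [[0, 0, -0.02], [0, 0, -0.2]], [[0, 0, 0], [0, 0, -0.2]], [[0, 0, 0], [0, 0, -0.2]], [[0, 0, 0], [0, 0, -0.2]]]'

```text
t: 9.18
position: [0.5086, -0.1755, 0.0514]
ee_rot: [0.544, -3.093, -0.0]
ft_force: [0.1, 0.5, 0.6]
opening: 0.497
grasp_force: 32.1
```

send_rows --motion '[[[0, 0, 0], [0, 0, -0.2]], [[0, 0, 0], [0, 0, 0]], [[0, 0, -0.2], [0, 0, 0]], [[0, 0, -0.2], [0, 0, 0]]]'

```text
t: 9.68
position: [0.5089, -0.1753, 0.062]
ee_rot: [0.692, -3.064, -0.0]
ft_force: [0.7, -0.1, -0.3]
opening: 0.498
grasp_force: 31.7
```

Run:
```python
from h import *
delta([.5087,-.1752,.2],118)
d=robot.get_image("scene"); P=pts(d); im=d["image"].astype(int)
org=(im[...,2]>150)&(im[...,0]<100)&(im[...,1]<150)&(np.hypot(P[...,0]-.509,P[...,1]+.175)<.07)&(d["depth"]>0)
print(org.sum(),P[org].min(0),P[org].max(0))
cv2.imwrite("pics/c3.png",cv2.resize(d["image"][270:390,330:490],(640,480),interpolation=cv2.INTER_CUBIC))
```

```text
t 9.68 pos [ 0.5089 -0.1753  0.062 ] yaw_y 115.44 j [-0.332  0.057 -0.158  1.357 -0.    -0.776] F [ 0.7 -0.1 -0.3] op 0.498 g 31.7
tool z [-0.  0. -1.] shares to target [ 0.01  0.01 -5.52] -0.089
933 [ 0.4391177  -0.23610303 -0.00287324] [ 0.5597502  -0.12357313  0.32177188]
```

View pics/c3.png

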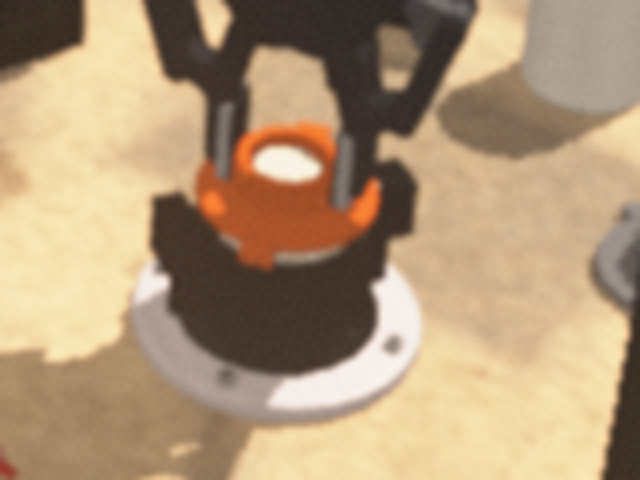

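The collar is off: lifted 10 mm with the lug at crop (257,258) clear of the claws, and the piston head still low at (285,162). Lift higher and carry to the big bay.

send_rows --motion '[[[0, 0, -0.5], [0, 0, 0]], [[0, 0, -1], [0, 0, 0]], [[0, 0, -1], [0, 0, 0]], [[0, 0, -1], [0, 0, 0]], [[0, 0, -1], [0, 0, 0]]]'

```text
t: 10.35
position: [0.509, -0.1753, 0.176]
ee_rot: [-0.693, 3.064, -0.001]
ft_force: [0.2, 0.7, -0.9]
opening: 0.495
grasp_force: 31.8
```

send_rows --motion '[[[-0.3, 0.5, 0], [0, 0, 0]], [[-0.59, 0.98, 0], [0, 0, 0]], [[-0.59, 0.98, 0], [0, 0, 0]], [[-0.59, 0.98, 0], [0, 0, 0]], [[-0.59, 0.98, 0], [0, 0, 0]]]'

```text
t: 10.98
position: [0.521, -0.0453, 0.1735]
ee_rot: [0.693, -3.063, -0.001]
ft_force: [-0.6, 0.1, 0.0]
opening: 0.495
grasp_force: 31.8
```

send_rows --motion '[[[-0.59, 0.98, 0], [0, 0, 0]], [[-0.59, 0.98, 0], [0, 0, 0]], [[-0.59, 0.98, 0], [0, 0, 0]], [[-0.59, 0.98, 0], [0, 0, 0]], [[-0.59, 0.98, 0], [0, 0, 0]]]'

```text
t: 11.6
position: [0.5346, 0.097, 0.1735]
ee_rot: [0.694, -3.063, -0.0]
ft_force: [0.7, 0.3, -0.6]
opening: 0.495
grasp_force: 31.8
```

send_rows --motion '[[[-0.59, 0.98, 0], [0, 0, 0]], [[-0.59, 0.98, 0], [0, 0, 0]], [[-0.59, 0.98, 0], [0, 0, 0]], [[-0.3, 0.5, 0], [0, 0, 0]], [[0, 0, 0], [0, 0, 0]]]'

```text
t: 12.22
position: [0.5445, 0.196, 0.1737]
ee_rot: [0.695, -3.063, 0.0]
ft_force: [-0.0, -0.7, 0.1]
opening: 0.494
grasp_force: 31.8
```

Run:
```python
from h import *
delta([.545,.197,-.005],115.4)
d=robot.get_image("side"); P=pts(d); im=d["image"].astype(int)
t=(abs(P[...,0]-.54)<.16)&(abs(P[...,1]-.16)<.16)&(im.max(-1)<110)
a=t&(P[...,2]>.057)&(P[...,2]<.068); r=cv2.minAreaRect(P[a][:,:2].astype(np.float32)); print("tub",r)
org=(im[...,2]>130)&(im[...,0]<100)&(im[...,1]<150)&(np.hypot(P[...,0]-.545,P[...,1]-.197)<.08)&(d["depth"]>0)
print("collar",org.sum(),np.percentile(P[org],[1,50,99],axis=0).round(3) if org.any() else 0)
```

```text
t 12.22 pos [0.5445 0.196  0.1737] yaw_y 115.59 j [ 0.346  0.145  0.153  1.58  -0.    -0.101] F [-0.  -0.7  0.1] op 0.494 g 31.8
tool z [-0.001 -0.    -1.   ] shares to target [-0.04  0.03  7.15] 0.007
tub ((0.5386125445365906, 0.16199082136154175), (0.22777467966079712, 0.16371974349021912), 79.05319213867188)
collar 437 [[0.502 0.171 0.001]
 [0.551 0.213 0.189]
 [0.586 0.266 0.206]]
```

send_rows --motion '[[[0, 0, 1], [0, 0, 0]], [[0, 0, 1], [0, 0, 0]], [[0, 0, 1], [0, 0, 0]], [[0, 0, 1], [0, 0, 0]], [[0, 0, 1], [0, 0, 0]]]'

```text
t: 12.9
position: [0.5448, 0.194, 0.0486]
ee_rot: [-0.691, 3.064, -0.0]
ft_force: [0.5, -0.3, -0.5]
opening: 0.495
grasp_force: 31.8
```

send_rows --motion '[[[0, 0, 1], [0, 0, 0]], [[0, 0, 0.6], [0, 0, 0]], [[0, 0, 0.3], [0, 0, 0]], [[0, 0, 0], [0, 0, 0]]]'

```text
t: 13.4
position: [0.5449, 0.195, 0.0019]
ee_rot: [0.693, -3.064, 0.0]
ft_force: [0.6, 0.4, 0.0]
opening: 0.494
grasp_force: 31.8
```

send_rows --motion '[[[0, 0, 0.08], [0, 0, 0]], [[0, 0, 0.06], [0, 0, 0]], [[0, 0, 0], [0, 0, 0]]]'

```text
t: 13.78
position: [0.545, 0.1953, -0.0015]
ee_rot: [-0.694, 3.064, 0.0]
ft_force: [-0.6, -0.1, -1.3]
opening: 0.498
grasp_force: 31.8
```

send_rows --motion '[[[0, 0, 0.06], [0, 0, 0]], [[0, 0, 0.05], [0, 0, 0]], [[0, 0, 0], [0, 0, 0]]]'

```text
t: 14.15
position: [0.5448, 0.1952, -0.0046]
ee_rot: [0.694, -3.064, 0.0]
ft_force: [-0.6, 0.5, -0.4]
opening: 0.493
grasp_force: 31.8
```

send_rows --motion '[[[0, 0, 0.05], [0, 0, 0]], [[0, 0, 0], [0, 0, 0]]]'

```text
t: 14.4
position: [0.5449, 0.1953, -0.0058]
ee_rot: [-0.694, 3.064, 0.0]
ft_force: [-0.3, 0.3, -0.1]
opening: 0.499
grasp_force: 31.8
```

send_rows --motion '[[[0, 0, 0.05], [0, 0, 0]], [[0, 0, 0], [0, 0, 0]]]'

```text
t: 14.65
position: [0.545, 0.1953, -0.0059]
ee_rot: [-0.693, 3.063, 0.0]
ft_force: [-3.4, -1.5, 8.5]
opening: 0.495
grasp_force: 34.9
```

send_rows --motion '[[[0, 0, 0.05], [0, 0, 0]], [[0, 0, 0], [0, 0, 0]]]'

```text
t: 14.9
position: [0.545, 0.1953, -0.006]
ee_rot: [-0.693, 3.063, 0.0]
ft_force: [-8.0, -3.2, 18.3]
opening: 0.491
grasp_force: 38.5
```

The collar rests on the bay floor, with the reaction force rising. Relieve the push, open, lift and head back.

send_rows --motion '[[[0, 0, -0.09], [0, 0, 0]], [[0, 0, 0], [0, 0, 0]]]'

```text
t: 15.15
position: [0.545, 0.1953, -0.0059]
ee_rot: [-0.693, 3.064, 0.0]
ft_force: [-0.2, 0.5, 6.7]
opening: 0.495
grasp_force: 34.6
```

send_rows --motion '[[[0, 0, 0], [0, 0, 0]], [[0, 0, 0], [0, 0, 0]], [[0, 0, 0], [0, 0, 0]]]' --fingers -0.5

```text
t: 15.52
position: [0.5448, 0.1952, -0.0062]
ee_rot: [0.693, -3.064, 0.0]
ft_force: [0.4, 0.2, -0.3]
opening: 0.754
grasp_force: 0.0
```

send_rows --motion '[[[0, 0, -0.4], [0, 0, 0]], [[0, 0, -1], [0, 0, 0]], [[0, 0, -1], [0, 0, 0.26]], [[0, 0, -1], [0, 0, 0.26]], [[0, 0, -1], [0, 0, 0.26]]]'

```text
t: 16.15
position: [0.545, 0.1953, 0.1057]
ee_rot: [-0.08, 3.14, 0.0]
ft_force: [-0.5, -0.3, 0.6]
opening: 0.748
grasp_force: 0.0
```

send_rows --motion '[[[0, 0, -1], [0, 0, 0.26]], [[0, 0, -1], [0, 0, 0.26]], [[0, 0, -0.6], [0, 0, 0.26]], [[0, 0, 0], [0, 0, 0.26]], [[0, 0, 0], [0, 0, 0]]]'

```text
t: 16.77
position: [0.545, 0.1953, 0.1698]
ee_rot: [0.722, 3.057, 0.001]
ft_force: [0.3, -0.8, 0.1]
opening: 0.751
grasp_force: 0.0
```

Run:
```python
from h import *
delta([.5088,-.1752,.12],64)
d=robot.get_image("scene"); P=pts(d); im=d["image"].astype(int)
org=(im[...,2]>100)&(im[...,0]<80)&(im[...,1]<110)&(abs(P[...,0]-.545)<.07)&(abs(P[...,1]-.197)<.07)&(d["depth"]>0)
print("collar",org.sum(),np.percentile(P[org],[2,50,98],axis=0).round(3) if org.any() else 0)
a=(abs(P[...,0]-.54)<.16)&(abs(P[...,1]-.16)<.16)&(im.max(-1)<110)&(P[...,2]>.057)&(P[...,2]<.068); print("tub",cv2.minAreaRect(P[a][:,:2].astype(np.float32)))
```

```text
t 16.77 pos [0.545  0.1953 0.1698] yaw_y 63.42 j [0.344 0.143 0.143 1.57  0.    0.808] F [ 0.3 -0.8  0.1] op 0.751 g 0.0
tool z [ 0.001  0.    -1.   ] shares to target [ -5.34 -13.9    1.99] -0.02
collar 458 [[0.484 0.133 0.001]
 [0.538 0.195 0.015]
 [0.59  0.251 0.477]]
tub ((0.537983238697052, 0.15804101526737213), (0.22653140127658844, 0.1637638956308365), 79.11119079589844)
```

send_rows --motion '[[[-0.38, -0.99, 0], [0, 0, 0]], [[-0.38, -0.99, 0], [0, 0, 0]], [[-0.38, -0.99, 0], [0, 0, 0]], [[-0.38, -0.99, 0], [0, 0, 0]], [[-0.38, -0.99, 0], [0, 0, 0]]]' --fingers -0.2

```text
t: 17.45
position: [0.5316, 0.0625, 0.169]
ee_rot: [-0.719, -3.058, 0.0]
ft_force: [0.2, -0.0, 0.1]
opening: 0.598
grasp_force: 0.0
```

send_rows --motion '[[[-0.38, -0.99, 0], [0, 0, 0]], [[-0.38, -0.99, 0], [0, 0, 0]], [[-0.38, -0.99, 0], [0, 0, 0]], [[-0.38, -0.99, 0], [0, 0, 0]], [[-0.38, -0.99, 0], [0, 0, 0]]]'

```text
t: 18.08
position: [0.5186, -0.0694, 0.1691]
ee_rot: [-0.719, -3.058, 0.0]
ft_force: [-0.1, -0.0, -0.0]
opening: 0.603
grasp_force: 0.0
```

send_rows --motion '[[[-0.38, -0.99, 0], [0, 0, 0]], [[-0.38, -0.99, 0], [0, 0, 0]], [[-0.38, -0.99, 0], [0, 0, 0]], [[-0.38, -0.99, 0], [0, 0, 0]], [[0, 0, 0], [0, 0, 0]]]'

```text
t: 18.7
position: [0.5081, -0.1753, 0.1689]
ee_rot: [-0.723, -3.057, 0.0]
ft_force: [-0.4, -0.6, 1.2]
opening: 0.602
grasp_force: 0.0
```

Run:
```python
from h import *
d=robot.get_image("wrist"); P=pts(d); im=d["image"].astype(int)
m=(d["depth"]>0)&(abs(P[...,2]-.085)<.005)&(np.hypot(P[...,0]-.509,P[...,1]+.175)<.035)&(im.min(-1)>120)
print("head",m.sum(),cv2.minEnclosingCircle(P[m][:,:2].astype(np.float32)),np.median(P[m][:,2]))
delta([.5088,-.1752,.0485],64)
```

```text
head 1423 ((0.5086199641227722, -0.1754850149154663), 0.014049665071070194) 0.08550480571681982
t 18.75 pos [ 0.5082 -0.1744  0.1689] yaw_y 63.41 j [-0.331  0.044  0.035  1.562  0.     0.134] F [0.5 1.7 0.3] op 0.601 g 0.0
tool z [-0.  0. -1.] shares to target [-0.04 -0.02  4.82] -0.021
```

send_rows --motion '[[[-0.02, -0.02, 1], [0, 0, 0]], [[0, 0, 1], [0, 0, 0]], [[0, 0, 1], [0, 0, 0]], [[0, 0, 0.9], [0, 0, 0]], [[0, 0, 0.5], [0, 0, 0]]]'

```text
t: 19.38
position: [0.5083, -0.1737, 0.0579]
ee_rot: [-0.72, -3.057, -0.0]
ft_force: [0.4, 0.1, 0.4]
opening: 0.601
grasp_force: 0.0
```

send_rows --motion '[[[0, 0, 0.3], [0, 0, 0]], [[0, 0, 0.05], [0, 0, 0]], [[0, 0, 0], [0, 0, 0]]]'

```text
t: 19.75
position: [0.5091, -0.1748, 0.0509]
ee_rot: [0.723, 3.056, -0.0]
ft_force: [-0.3, -0.5, 0.8]
opening: 0.603
grasp_force: 0.0
```

send_rows --motion '[[[0, 0, 0], [0, 0, 0]], [[0, 0, 0], [0, 0, 0]], [[0, 0, 0], [0, 0, 0]], [[0, 0, 0], [0, 0, 0]], [[0, 0, 0], [0, 0, 0]]]' --fingers 1 --newtons 80

```text
t: 20.38
position: [0.5091, -0.1747, 0.0511]
ee_rot: [0.723, 3.056, 0.0]
ft_force: [0.8, 1.3, 4.9]
opening: 0.27
grasp_force: 78.2
```

send_rows --motion '[[[0, 0, -0.2], [0, 0, 0]], [[0, 0, -0.4], [0, 0, 0]], [[0, 0, -0.5], [0, 0, 0]], [[0, 0, -0.5], [0, 0, 0]], [[0, 0, -0.5], [0, 0, 0]]]'

```text
t: 21.0
position: [0.5088, -0.1749, 0.1039]
ee_rot: [0.724, 3.057, -0.0]
ft_force: [-0.4, 0.3, -0.4]
opening: 0.272
grasp_force: 78.4
```

send_rows --motion '[[[0, 0, -1], [0, 0, 0]], [[0, 0, -1], [0, 0, 0]], [[0, 0, -1], [0, 0, 0]], [[0, 0, -1], [0, 0, 0]], [[0, 0, -1], [0, 0, 0]]]'

```text
t: 21.62
position: [0.5086, -0.1747, 0.2293]
ee_rot: [0.723, 3.057, -0.0]
ft_force: [-0.7, 0.3, -0.4]
opening: 0.268
grasp_force: 78.4
```

Run:
```python
from h import *
delta([.545,.165,.25],17)
d=robot.get_image("scene"); P=pts(d); im=d["image"]
u,v=px(d,[.509,-.175,.20]); u,v=int(u),int(v)
a=cv2.resize(im[v-60:v+140,u-75:u+75],(450,600),interpolation=cv2.INTER_CUBIC); cv2.imwrite("pics/c4.png",a)
```

```text
t 21.62 pos [ 0.5086 -0.1747  0.2293] yaw_y 63.37 j [-0.331  0.061  0.17   1.679 -0.     0.134] F [-0.7  0.3 -0.4] op 0.268 g 78.4
tool z [ 0. -0. -1.] shares to target [ 4.79 12.8  -0.83] 1.619
```

View pics/c4.png

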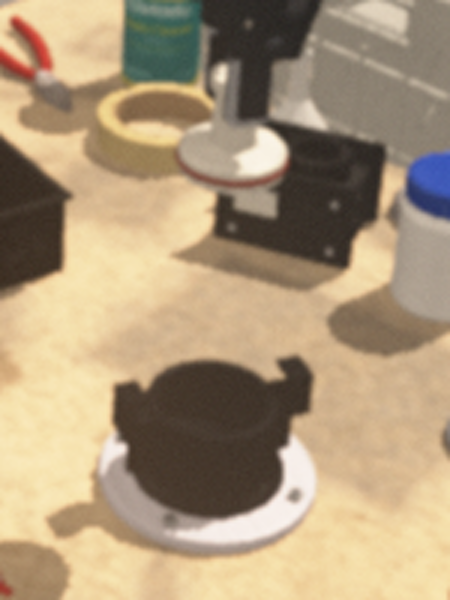

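The piston is out and upright in the gripper, white disc and red seal at crop (233,155), with the chamber empty at (215,400). Carry it over the tub and turn.

send_rows --motion '[[[0.2, 0.5, -0.1], [0, 0, 0]], [[0.37, 0.98, -0.1], [0, 0, 0]], [[0.37, 0.98, -0.1], [0, 0, 0]], [[0.37, 0.98, -0.1], [0, 0, 0]], [[0.37, 0.98, -0.1], [0, 0, 0]]]'

```text
t: 22.3
position: [0.5202, -0.0555, 0.2391]
ee_rot: [-0.723, -3.056, 0.0]
ft_force: [0.4, -0.7, -0.5]
opening: 0.269
grasp_force: 78.4
```

send_rows --motion '[[[0.37, 0.98, -0.1], [0, 0, 0]], [[0.37, 0.98, -0.1], [0, 0, 0]], [[0.37, 0.98, -0.1], [0, 0, 0]], [[0.37, 0.98, -0.1], [0, 0, 0]], [[0.37, 0.98, -0.1], [0, 0, 0]]]'

```text
t: 22.92
position: [0.5336, 0.0747, 0.2516]
ee_rot: [-0.723, -3.056, 0.001]
ft_force: [0.0, 0.0, -1.3]
opening: 0.276
grasp_force: 78.4
```

send_rows --motion '[[[0.37, 0.98, -0.1], [0, 0, 0]], [[0.37, 0.98, -0.1], [0, 0, 0]], [[0.37, 0.98, -0.1], [0, 0, 0]], [[0.18, 0.5, 0], [0, 0, 0]], [[0, 0, 0], [0, 0, 0.2]]]'

```text
t: 23.55
position: [0.5435, 0.1655, 0.2592]
ee_rot: [-0.876, -3.016, 0.001]
ft_force: [-0.6, -0.8, -1.6]
opening: 0.265
grasp_force: 78.5
```

send_rows --motion '[[[0, 0, 0], [0, 0, 0.29]], [[0, 0, 0], [0, 0, 0.29]], [[0, 0, 0], [0, 0, 0.29]], [[0, 0, 0], [0, 0, 0.29]], [[0, 0, 0], [0, 0, 0.26]]]'

```text
t: 24.18
position: [0.5436, 0.1643, 0.2595]
ee_rot: [-1.875, -2.52, 0.002]
ft_force: [0.4, -0.3, -0.5]
opening: 0.268
grasp_force: 78.5
```

send_rows --motion '[[[0, 0, 0], [-0.2, 0, 0]], [[0, 0, 0], [-0.2, 0, 0]], [[0, 0, 0], [-0.2, 0, 0]], [[0, 0, 0], [0, 0, 0]]]'

```text
t: 24.68
position: [0.5422, 0.1639, 0.2598]
ee_rot: [1.751, 2.364, 0.357]
ft_force: [-0.2, -0.1, -0.0]
opening: 0.27
grasp_force: 78.8
```

Run:
```python
from h import *
delta([.545,.165,.26],17)
```

```text
t 24.68 pos [0.5422 0.1639 0.2598] yaw_y 16.95 j [ 2.930e-01 -1.740e-01 -3.300e-02  1.412e+00  1.000e-03  1.568e+00] F [-0.2 -0.1 -0. ] op 0.27 g 78.8
tool z [ 0.283  0.086 -0.955] shares to target [0.01 0.12 0.03] -0.002
```

send_rows --motion '[[[0, 0, 0], [-0.25, 0, 0]], [[0, 0, 0], [-0.25, 0, 0]], [[0, 0, 0], [-0.25, 0, 0]], [[0, 0, 0], [0, 0, 0]]]'

```text
t: 25.18
position: [0.5422, 0.1639, 0.2579]
ee_rot: [1.574, 2.126, 0.741]
ft_force: [0.5, 0.9, -0.6]
opening: 0.273
grasp_force: 79.0
```

Run:
```python
from h import *
delta([.545,.165,.26],17)
```

```text
t 25.18 pos [0.5422 0.1639 0.2579] yaw_y 16.96 j [ 0.292 -0.555 -0.456  0.999  0.002  1.568] F [ 0.5  0.9 -0.6] op 0.273 g 79.0
tool z [ 0.595  0.181 -0.783] shares to target [0.01 0.15 0.01] -0.002
```

send_rows --motion '[[[0, 0.73, -0.44], [0, 0, 0]], [[0, 0.73, -0.44], [0, 0, 0]], [[0, 0.73, -0.44], [0, 0, 0]], [[0, 0.73, -0.44], [0, 0, 0]], [[0, 0, 0], [0, 0, 0]]]'

```text
t: 25.8
position: [0.5738, 0.1735, 0.3424]
ee_rot: [1.572, 2.123, 0.745]
ft_force: [-0.2, -0.3, -1.5]
opening: 0.272
grasp_force: 79.0
```

send_rows --motion '[[[0, 0, 0], [-0.2, 0, 0]], [[0, 0, 0], [-0.2, 0, 0]], [[0, 0, 0], [-0.2, 0, 0]], [[0, 0, 0], [0, 0, 0]]]'

```text
t: 26.3
position: [0.5711, 0.1727, 0.3369]
ee_rot: [1.413, 1.909, 1.006]
ft_force: [-0.1, -0.1, 0.2]
opening: 0.269
grasp_force: 79.1
```

Run:
```python
from h import *
delta([.56,.17,.34],17)
```

```text
t 26.3 pos [0.5711 0.1727 0.3369] yaw_y 16.95 j [ 0.292 -0.718 -0.573  0.745  0.003  1.569] F [-0.1 -0.1  0.2] op 0.269 g 79.1
tool z [ 0.789  0.241 -0.565] shares to target [ 0.03 -0.16 -0.45] -0.002
```

send_rows --motion '[[[0, 0.4, 0], [-0.2, 0, 0]], [[0, 0.4, 0], [-0.2, 0, 0]], [[0, 0, 0], [0, 0, 0]], [[0, 0, 0], [0, 0, 0]]]'

```text
t: 26.8
position: [0.5824, 0.1761, 0.3582]
ee_rot: [1.297, 1.751, 1.163]
ft_force: [-0.1, -0.5, -0.5]
opening: 0.27
grasp_force: 79.2
```

Run:
```python
from h import *
delta([.56,.17,.34],17)
o=robot.observe(); M=R.from_rotvec(o["ee_rot"]).as_matrix()
for c in ("side","scene"):
    d=robot.get_image(c); P=pts(d); im=d["image"].astype(int)
    T=(P-o["position"])@M
    m=(d["depth"]>0)&(np.linalg.norm(T,axis=-1)<.06)&(im.min(-1)>110)
    print(c,"piston",m.sum(),np.percentile(P[m],[1,50,99],axis=0).round(3),"tool",np.percentile(T[m],[1,99],axis=0).round(3))
    a=(abs(P[...,0]-.54)<.16)&(abs(P[...,1]-.16)<.16)&(im.max(-1)<110)&(P[...,2]>.057)&(P[...,2]<.068); print("tub",cv2.minAreaRect(P[a][:,:2].astype(np.float32)))
    if c=="side": A=cv2.resize(d["image"][130:310,220:400],(400,400))
    else: A=np.hstack([A,cv2.resize(d["image"][130:310,220:400],(400,400))])
cv2.imwrite("pics/c5.png",A)
```

```text
t 26.8 pos [0.5824 0.1761 0.3582] yaw_y 16.96 j [ 0.292 -0.836 -0.736  0.499  0.004  1.569] F [-0.1 -0.5 -0.5] op 0.27 g 79.2
tool z [ 0.882  0.269 -0.388] shares to target [ 0.03 -1.03 -0.57] -0.001
side piston 279 [[0.55  0.172 0.355]
 [0.578 0.185 0.369]
 [0.607 0.209 0.384]] tool [[-0.004 -0.004 -0.033]
 [ 0.028  0.028  0.02 ]]
tub ((0.5388824343681335, 0.16310769319534302), (0.22757992148399353, 0.1636895090341568), 78.9500732421875)
scene piston 565 [[0.548 0.151 0.333]
 [0.586 0.164 0.366]
 [0.609 0.187 0.381]] tool [[-0.028 -0.024 -0.036]
 [ 0.011  0.028  0.016]]
tub ((0.5370440483093262, 0.1580246537923813), (0.22684019804000854, 0.16329233348369598), 79.55044555664062)
```

View pics/c5.png

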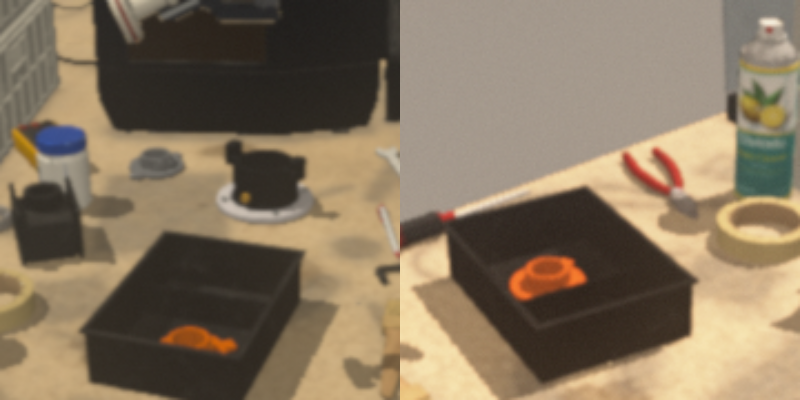

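Side crop: piston held tipped at top (125,15), with the collar flat in the big bay at (200,340) and the tub unmoved. Back off slightly from joint 2's limit, settle, verify and hand in.

send_rows --motion '[[[0, -0.2, -0.2], [0.1, 0, 0]], [[0, 0, 0], [0, 0, 0]], [[0, 0, 0], [0, 0, 0]], [[0, 0, 0], [0, 0, 0]], [[0, 0, 0], [0, 0, 0]]]'

```text
t: 27.52
position: [0.5758, 0.1741, 0.3544]
ee_rot: [1.325, 1.789, 1.128]
ft_force: [0.3, -0.4, -0.6]
opening: 0.268
grasp_force: 79.2
```

Run:
```python
from h import *
delta([.56,.17,.34],17)
o=robot.observe(); print(np.abs(o["joint_vel"]).max())
if o["joints"][1]>-.845 and o["grasp_force"]>60: print(robot.sign_off())
```

```text
t 27.52 pos [0.5758 0.1741 0.3544] yaw_y 16.96 j [ 0.292 -0.823 -0.7    0.569  0.004  1.569] F [ 0.3 -0.4 -0.6] op 0.268 g 79.2
tool z [ 0.863  0.263 -0.431] shares to target [ 0.03 -0.8  -0.34] -0.001
0.0022305889454071392
the job is handed in; nothing more can be done
None
```

The job is handed in at 27.5 s: the collar lies in the tub's big bay, and the gripper holds the piston still over the tub, tipped about 64° from upright and roughly 26 cm above the rim (well over the 10 cm asked).

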